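Lever up the weighing slab and lock the bar under the catch

TASK

The heavy stone weighing slab has to stand with the edge that faces the lifting stand raised, so that somebody can get at its feet. Slide the flat tip of the pry bar over the stand's fulcrum and in under the slab until you feel it rest lightly against the cross rail hidden there, then lever the edge up by gently bringing the handle down, and swing the bar's end fully in under the catch so that it keeps the slab up when you let go. Lift with the bar only: do not touch the slab with the gripper or push it along the bench, do not ram the bar, and leave the other things where they are.

Things in the scene. Friction and masses are not known exactly. Their poses are not given: they have to be found in the camera images.
- bar: Flat steel pry bar lying on the bench, 340 long, 20 wide, 8 thick, 0.38 kg, flat underside; its top tapers over the last 80 to 3 thick at the tip. Black rubber sleeve (60 long, 22 wide, 14 high, underside flush), its middle 105 from the other end. Origin: middle of the length on the underside; y along the bar to the handle end, z up.
- bar_tip (a point): Middle of the bar's thin tip edge, on the underside (bar y = -170 mm). With the bar resting on the fulcrum at a slope of 0.29 rad (handle up, tip down) the tip slides in freely under the slab until it meets the hidden cross rail.
- bar_grip (a point): Underside of the bar below the middle of the rubber sleeve (bar y = +65 mm): the place to hold it, also for levering. Lifting the slab takes about 12 to 23 N here.
- bar_end (a point): Underside of the bar 30 mm short of the handle end (bar y = +140 mm): the part that goes under the catch.
- stand: Steel lifting stand screwed to the bench: a bed strip 60 wide and 4 high joins a fulcrum block to a catch. Origin: on the bench below the fulcrum's ridge; y runs from the fulcrum to the catch, away from the slab; x points to the side where the catch's post stands; z up.
- fulcrum (a point): Middle of the fulcrum's ridge, on top: 28 mm above the bench, at stand x = y = 0. The ridge is round (radius 8) and runs along x, 50 clear between two side lugs that rise 8 above it.
- catch (a point): Lower front edge of the catch's nose (stand 22, 235, 19 mm). Catch: 30 long in y; rest 6 high, x -30 to +52; post face at x = +44; nose from x = 22 to the post, 19 to 29 high; top 34. Press the bar down beside the nose onto the rest (it then slopes 0.09 rad, handle low, about 5 mm below the nose), move it to +x near the post, and let it rise against the nose: the slab's weight keeps it.
- slab: Dark stone slab 220 x 200 x 40 mm carrying a white balance with glass shield (203 high in all), together 4 to 6.5 kg, loose on four round feet near its corners (x +-90, y +-80 mm). Origin: on the bench under its centre; y points to the stand, z up. Underside 28 mm above the bench; nothing but the cross rail lies between the feet.
- crossrail: Steel cross rail under the slab, out of sight, 140 long along slab x, from 2 mm above the bench up to the underside. Its face lies anywhere from 25 to 48 mm in from the edge that faces the stand, differently each time; the origin given is only the slab's and does not tell it. It has to be felt with the bar's tip: 2 N is a touch, over 15 N is ramming.
- slab_edge (a point): Middle of the slab's lower edge that faces the stand (slab y = +100 mm), 28 mm above the bench at the start, about 35 mm behind the fulcrum's ridge (stand y about -35 mm). It rises by 8 to 12 mm when the bar is down on the rest.
- slab_rear (a point): On the bench, midway between the two round feet at the slab's other edge (slab y = -80 mm), about which it tips.
- weight: Brass calibration weight with a knob, 40 across, 54 high; origin under its centre. Bystander.
- beaker: Glass beaker, 66 across, 70 high; origin under its centre. Bystander.
- jar: Amber glass jar, 54 across, 60 high; origin under its centre. Bystander.
- washbottle: White plastic bottle with blue cap, 68 across, 170 high; origin under its centre. Bystander.
- spatula: Steel laboratory spatula, 190 long, lying flat. Bystander.
- rod: Plain round steel rod, 240 long, 10 thick, lying flat; origin under its middle. Bystander, not the pry bar.

How it is judged:
By the outcome, as a careful person would: the job done as asked, in the order asked, and still so for the second after the job is handed in, with the robot touching nothing.
It also fails if it takes over 53 s, if anything falls off the work surface, if the arm or the gripper's body presses on something with over 40 N, if the wrist force passes 120 N, or if a joint passes its speed limit or range.

ROBOT

A 6-joint arm with a two-finger parallel gripper is mounted at the origin on the work surface. World frame = base frame: x ahead of the robot, y to its left, z up, the work surface at z = 0. Lengths are in mm, angles in degrees, forces in N, time in s.
With the tool pointing down it reaches from about 350 to 850 mm from the base axis. Payload 8.1 kg.
Tool frame: the origin (TCP) lies midway between the tips of the shut fingers; the grasp point (between the pads) lies 19 mm behind it; z points along the fingers, y is the direction in which the jaws open and shut (so a half turn about z gives the same grasp; the last joint's range is limited). The gripper opens to 85 mm and grips with 20 to 120 N. Pads are 22 mm wide; open, the fingers measure 114 mm over their backs; the gripper's body (76 mm by 85 mm) begins 54 mm behind the grasp point. The pads swing forward as they close: fully open they stand 13 mm farther back than shut.
Start: joints at [-79.263, 7.471, 85.268, -0, 87.261, -4.893], TCP at [161.678, -577.811, 231.292] pointing down, gripper open.
Joint ranges: [-169.43, 169.43], [-51.17, 129.36], [1.28, 143.12], [-76.62, 256.62], [0, 156.53], [-152.29, 152.29]. Speed limits (degrees/s): [136.94, 136.94, 159.86, 180, 180, 180].

INTERFACE

Orientations are given as [roll, pitch, yaw] about the fixed x, y, z axes, in that order (R = Rz(yaw) Ry(pitch) Rx(roll)).
In Python, from bench import telemetry, snapshot, camera_params, job gives the robot as it stands. The module is installed in compiled form; this text tells all that it offers.
- The arm moves only by the shell command python3 -m jog 'ROWS' [FORCE]. ROWS is JSON, a list that holds one entry, the list of rows, each a list of 7 numbers: the shift along the tool's x, y, z in units of 50 mm (1.0 is 50 mm), then the turn, a rotation vector about the tool's x, y, z in units of 2 pi rad (1.0 is 2 pi rad), then the opening, from 0 (shut) to 1 (fully open). In form: [[[dx, dy, dz, rx, ry, rz, claw], ...]]. A call has 1 to 12 rows; each row shifts and turns the commanded pose from where the row before left it, along the tool's axes as they then stand; what a row does not reach is not made up. A row lasts 1/8 s, in which the tool goes at most 62.5 mm and 10.7 degrees, less where a joint would pass 70% of its speed; a pose out of reach is approached as far as the arm can. A call with a number of a shift or a turn outside -1 to 1 is refused whole. A call with a gripper value outside its range is refused whole. The fingers move at their own pace and stop on an object; FORCE is the grip in N (left out, the last holds). Time passes only in rows, so rows that do not move let the fingers close. It gives the time, the measured TCP pose, the force and the opening at its end, in the units of the state.
- telemetry.sense(): the state, without advancing time (a new reading comes with each control period).
- snapshot(name): name is "side" or "top" or "wrist"; returns (picture, depth): 480x640x3 uint8, red, green, blue; 480x640 float32, mm along the optical axis (not along the pixel's ray), 0 where there is no reading.
- camera_params(name): a dict with "K" (3x3 intrinsics, pixels), "D" ([k1, k2, p1, p2, k3] as OpenCV has them; the pictures are not rectified), "extrinsics" (4x4, takes a point from camera to world coordinates). Camera axes: x right, y down, z forward; pixel columns grow to the right and rows downward; lengths in mm; the calibration is good to about 2 mm. A picture is of the moment at which its call begins: read the wrist's pose just before it. camera_params takes no time and is no camera call; for the wrist camera it gives the pose at the moment of the call.
- job.hand_in(): hands the job in, once; it reports no verdict.
The state is a dict: "time": time; "joint_pos": joint angles; "qd": joint speeds; "joint_efforts": joint torques, N m; "tool_pos": TCP position; "tcp_rot": TCP orientation; "ft_force": force on the tool from outside, world axes, zero at the start; "wrist_torque": the same for the moment, N m; "finger_gap": finger opening in mm.
Only numpy, scipy, OpenCV 4.12 (cv2) and the standard library are available. Lean on these libraries where they do the work, as an engineer would, in place of code of your own. Each camera call takes 0.05 s, during which the arm holds its last target. There are 200 camera calls.

## Working session

There is one attempt and no reset: what is moved stays moved. The work goes in short steps, Python scripts to look and compute and a shell command to move; the robot and the scene stay as the last step left them, time stands still between calls to the robot, and variables do not carry over. Pictures are saved under pics/ and viewed, about 8 in all and at most 12, crops included, and the job is handed in when it is done.

```bash
mkdir -p pics
cat > h.py <<'E'
import numpy as np, cv2
from bench import telemetry, snapshot, camera_params, job
def snap(n,f):
    p=camera_params(n); im,d=snapshot(n); np.savez('/tmp/'+f+'.npz',im=im,d=d,K=p['K'],D=p['D'],E=p['extrinsics'])
    cv2.imwrite('pics/'+f+'.png',im[:,:,::-1]); return im,d,p
def load(f):
    z=np.load('/tmp/'+f+'.npz'); return z['im'],z['d'],{'K':z['K'],'D':z['D'],'extrinsics':z['E']}
def ray(p,uv):
    K=np.array(p['K']);D=np.array(p['D'],float);E=np.array(p['extrinsics'])
    q=cv2.undistortPoints(np.array(uv,float).reshape(-1,1,2),K,D).reshape(-1,2)
    r=np.c_[q,np.ones(len(q))]; return E[:3,3],r@E[:3,:3].T
def onplane(p,uv,z):
    o,r=ray(p,uv); t=(z-o[2])/r[:,2]; return o+r*t[:,None]
def pts(p,uv,d):
    o,r=ray(p,uv); return o+r*np.array(d,float).reshape(-1,1)
E
python3 - <<'E'
from h import *
print(telemetry.sense())
for n in('top','side'):
    im,d,p=snap(n,n+'1'); print(n,np.array(p['extrinsics']).round(2).tolist(),np.array(p['K'])[0,0])
E
```

```text
{'time': 0.0, 'joint_pos': array([-7.92640771e+01,  7.51641580e+00,  8.53289091e+01, -2.66451598e-04,
        8.72619002e+01, -4.89498908e+00]), 'qd': array([ 0.04937546,  0.14281835,  0.01741764, -0.02890089, -0.02782788,
        0.06002211]), 'joint_efforts': array([ 1.69325140e-03, -5.69399786e+01, -5.00549161e+01, -1.52572943e-04,
        1.49375416e-02,  3.45330454e-05]), 'tool_pos': array([ 161.56118641, -577.26763963,  230.23435171]), 'tcp_rot': array([-1.79893143e+02, -8.88433567e-03,  1.56309166e+01]), 'ft_force': array([ 0.46153297, -0.02170096,  0.30705711]), 'wrist_torque': array([-0.00038364,  0.01292301, -0.01215939]), 'finger_gap': 85.40440936084386}
top [[0.01, -0.99, 0.12, 489.44], [-1.0, -0.0, 0.01, 47.09], [-0.01, -0.12, -0.99, 989.57], [0.0, 0.0, 0.0, 1.0]] 435.51866830361564
side [[-0.91, -0.21, 0.35, 217.93], [-0.41, 0.46, -0.79, 857.07], [0.01, -0.87, -0.5, 560.53], [0.0, 0.0, 0.0, 1.0]] 501.35759021572443
```

View pics/top1.png

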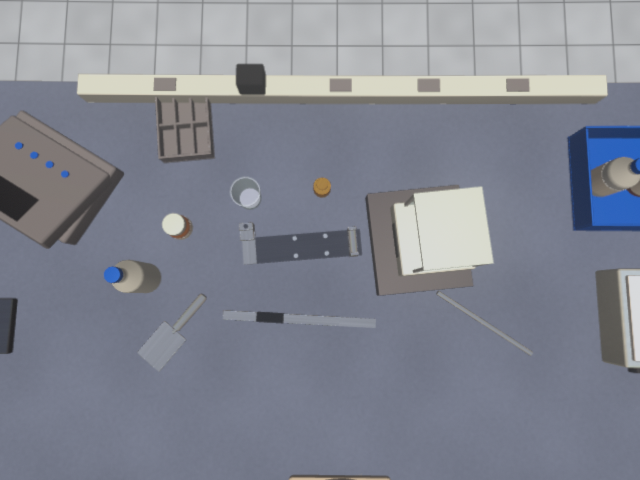

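View pics/side1.png

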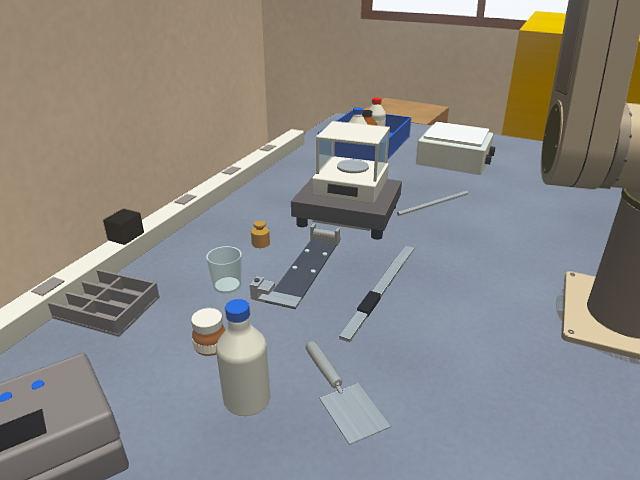

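The top view (up = +x, left = +y) shows the bar from its handle end (223,315) to its tip (376,323), with the sleeve at about (270,318). The stand's fulcrum is at (353,241). The catch is at (248,245) with its post on the +x side, and the slab's edge is near column 369.

Run:
```python
from h import *
im,d,p=load('top1')
c=im[170:340,210:380]; c=cv2.resize(c,None,fx=3.5,fy=3.5,interpolation=cv2.INTER_CUBIC)
cv2.imwrite('pics/crop1.png',c[:,:,::-1])
g=cv2.cvtColor(im,cv2.COLOR_RGB2GRAY)
hsv=cv2.cvtColor(im,cv2.COLOR_RGB2HSV)
# bar: differing from bench in window, rows 300-335
w=np.zeros(g.shape,bool); w[303:333,215:385]=1
bg=np.median(im[335:345,240:360].reshape(-1,3),axis=0); print('bg',bg)
m=(np.abs(im.astype(int)-bg).sum(2)>60)&w
n,l,s,_=cv2.connectedComponentsWithStats(m.astype(np.uint8)); i=1+s[1:,4].argmax(); m=l==i
v,u=np.nonzero(m); P=onplane(p,np.c_[u,v],8)[:,:2]; print(s[i])
r=cv2.minAreaRect(P.astype(np.float32)); print('bar',r); print(cv2.boxPoints(r))
dk=m&(g<60); v,u=np.nonzero(dk); print('sleeve',onplane(p,np.c_[u,v],14).mean(0),len(u))
Z=pts(p,np.c_[u,v],d[v,u]);print('sleeve z',Z.mean(0))
# slab & others heights map
vv,uu=np.mgrid[0:480,0:640]; A=pts(p,np.c_[uu.ravel(),vv.ravel()],d.ravel()).reshape(480,640,3); np.save('/tmp/A.npy',A)
print('bench z',np.median(A[340:420,200:500,2]))
sl=(A[...,2]>60)&(A[...,2]<76)&(uu>360)&(uu<480)&(vv>175)&(vv<300)
q=A[sl]; r=cv2.minAreaRect(q[:,:2].astype(np.float32)); print('slab',r, np.median(q[:,2]));print(cv2.boxPoints(r))
for a,b in((20,32),(32,40),(24,31),(2,12)):
    k=(A[...,2]>a)&(A[...,2]<b)&(uu>235)&(uu<362)&(vv>215)&(vv<270); print(a,b,k.sum())
for y in range(218,268,3): print(y,[int(round(z)) for z in A[y,236:264:2,2]],'|',[int(round(z)) for z in A[y,340:366:2,2]])
```

```text
bg [116. 121. 137.]
[285 314  90  13 548]
bar ((434.1126708984375, 21.503158569335938), (198.60226440429688, 18.111726760864258), 86.98693084716797)
[[419.8497  -77.18469]
 [437.93637 -78.1367 ]
 [448.37564 120.19101]
 [430.28897 121.14302]]Traceback (most recent call last):
  File "<stdin>", line 14, in <module>
  File "h.py", line 13, in onplane
    o,r=ray(p,uv); t=(z-o[2])/r[:,2]; return o+r*t[:,None]
        ~~~^^^^^^
  File "h.py", line 10, in ray
    q=cv2.undistortPoints(np.array(uv,float).reshape(-1,1,2),K,D).reshape(-1,2)
      ~~~~~~~~~~~~~~~~~~~^^^^^^^^^^^^^^^^^^^^^^^^^^^^^^^^^^^^^^^^
cv2.error: OpenCV(4.12.0) /io/opencv/modules/calib3d/src/undistort.dispatch.cpp:347: error: (-215:Assertion failed) CV_IS_MAT(_src) && CV_IS_MAT(_dst) && (_src->rows == 1 || _src->cols == 1) && (_dst->rows == 1 || _dst->cols == 1) && _src->cols + _src->rows - 1 == _dst->rows + _dst->cols - 1 && (CV_MAT_TYPE(_src->type) == CV_32FC2 || CV_MAT_TYPE(_src->type) == CV_64FC2) && (CV_MAT_TYPE(_dst->type) == CV_32FC2 || CV_MAT_TYPE(_dst->type) == CV_64FC2) in function 'cvUndistortPointsInternal'
```

View pics/crop1.png

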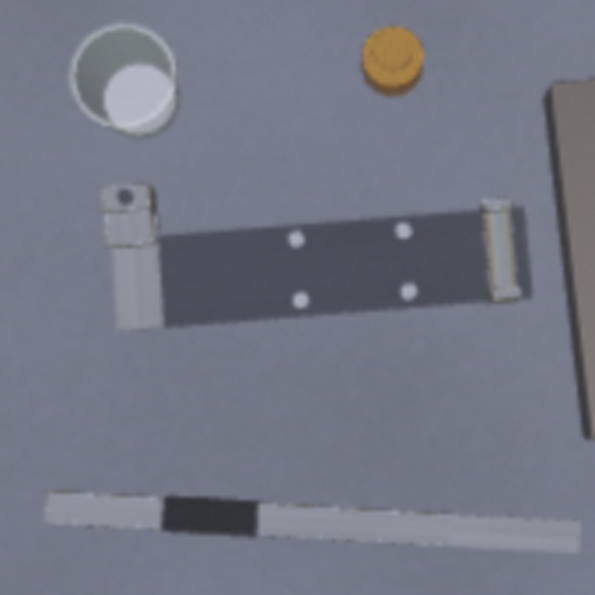

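In the crop, the bar runs from (46,507) to (580,536) with the sleeve centred at (210,516). The fulcrum ridge is centred at (501,250) between its lugs at (496,205) and (507,293). The catch's rest ends at (140,328) and its post hole is at (125,197).

Run:
```python
from h import *
im,d,p=load('top1')
C=lambda L:np.array(L,float)/3.5+np.array([210,170])-0.36
f=lambda L,z:onplane(p,C(L),z)[:,:2].round(1)
b=f([(46,507),(580,536)],6); print('bar end,tip',b.tolist(),np.linalg.norm(b[0]-b[1]))
print('sleeve',f([(163,515),(257,517),(210,516)],14).tolist())
print('lugs',f([(496,205),(507,293)],36).tolist(),'ridge',f([(501,250)],28).tolist())
print('rest corners',f([(115,250),(119,329),(163,325),(157,247)],6).tolist())
print('bolts',f([(296,239),(300,300),(403,231),(408,291)],5).tolist())
print('nose bottom corners top',f([(107,243),(155,243)],29).tolist())
vv,uu=np.mgrid[0:480,0:640]; A=pts(p,np.c_[uu.ravel(),vv.ravel()],d.ravel()).reshape(480,640,3)
print('bench z',np.median(A[340:420,200:500,2]))
sl=(A[...,2]>60)&(A[...,2]<76)&(uu>360)&(uu<480)&(vv>175)&(vv<300)
k=cv2.morphologyEx(sl.astype(np.uint8),cv2.MORPH_OPEN,np.ones((3,3)))>0
q=A[k]; r=cv2.minAreaRect(q[:,:2].astype(np.float32)); print('slab',r, np.median(q[:,2]));print(cv2.boxPoints(r))
```

```text
bar end,tip [[446.1, 259.1], [429.7, -80.7]] 340.1955320106365
sleeve [[441.8, 183.3], [440.8, 123.9], [441.3, 153.6]]
lugs [[637.3, -26.2], [581.4, -32.8]] ridge [[609.6, -29.9]]
rest corners [[611.2, 219.4], [559.8, 215.5], [562.5, 187.1], [613.3, 192.1]]
bolts [[619.1, 101.8], [579.2, 98.7], [624.7, 32.1], [585.4, 28.7]]
nose bottom corners top [[612.9, 220.6], [613.0, 190.1]]
bench z -0.235147938605337
slab ((609.9099731445312, -167.58261108398438), (219.66709899902344, 199.72344970703125), 6.092107772827148) 67.85926450322052
[[ 490.0987   -79.94117]
 [ 511.29474 -278.53668]
 [ 729.72125 -255.22406]
 [ 708.5252   -56.62854]]
```

```bash
python3 -m jog '[[[0.698,-0.654,0,0,0,0,1],[0.698,-0.654,0,0,0,0,1],[0.698,-0.654,0,0,0,0,1],[0.698,-0.654,0,0,0,0,1],[0.698,-0.654,0,0,0,0,1],[0.698,-0.654,0,0,0,0,1],[0.698,-0.654,0,0,0,0,1],[0.698,-0.654,0,0,0,0,1]]]' && python3 -m jog '[[[0.416,-0.815,0,0,0,0,1],[0.416,-0.815,0,0,0,0,1],[0.416,-0.815,0,0,0,0,1],[0.416,-0.815,0,0,0,0,1],[0.416,-0.815,0,0,0,0,1],[0.416,-0.815,0,0,0,0,1],[0.416,-0.815,0,0,0,0,1],[0.416,-0.815,0,0,0,0,1],[0.416,-0.815,0,0,0,0,1]]]' && python3 -m jog '[[[0,0,0.45,0,0,-0.0284,1],[0,0,0.45,0,0,-0.0284,1],[0,0,0.45,0,0,-0.0284,1],[0,0,0.45,0,0,-0.0284,1],[0,0,0.45,0,0,-0.0284,1],[0,0,0.45,0,0,-0.0284,1],[0,0,0.45,0,0,-0.0284,1],[0,0,0,0,0,0,1]]]'
```

```text
time: 1.1
tool_pos: [360.5, -249.1, 231.0]
tcp_rot: [-180.0, 0.0, 15.6]
ft_force: [0.7, -0.2, 0.1]
finger_gap: 85.3
time: 2.22
tool_pos: [441.4, 154.5, 231.0]
tcp_rot: [180.0, 0.0, 15.6]
ft_force: [0.3, 0.3, 1.3]
finger_gap: 85.5
time: 3.22
tool_pos: [439.5, 152.5, 71.7]
tcp_rot: [-179.7, 0.1, 87.1]
ft_force: [0.8, 0.8, 0.8]
finger_gap: 85.8
```

```bash
python3 -m jog '[[[0,0,0.4,0,0,0,1],[0,0,0.4,0,0,0,1],[0,0,0.3,0,0,0,1],[0,0,0.2,0,0,0,1],[0,0,0.1,0,0,0,1],[0,0,0,0,0,0,1],[0,0,0,0,0,0,1]]]' 60
```

```text
time: 4.1
tool_pos: [442.1, 153.1, 4.4]
tcp_rot: [179.9, -0.0, 87.2]
ft_force: [0.2, 0.1, 0.7]
finger_gap: 85.2
```

```bash
python3 -m jog '[[[0,0,0,0,0,0,0.2],[0,0,0,0,0,0,0.2],[0,0,0,0,0,0,0.2],[0,0,0,0,0,0,0],[0,0,0,0,0,0,0],[0,0,0,0,0,0,0]]]' 100; python3 -c "
from h import *
im,d,p=snap('top','top2');s=telemetry.sense();print(s['ft_force'],s['finger_gap'],s['tool_pos'])"
```

```text
time: 4.85
tool_pos: [441.8, 153.0, 4.3]
tcp_rot: [180.0, -0.0, 87.2]
ft_force: [-2.6, -1.3, 6.1]
finger_gap: 18.9
[-3.63329475 -0.55979025  5.40493376] 18.718507830009813 [441.77685193 153.01297134   4.29707421]
```

```bash
python3 -m jog '[[[0,0,-0.2,0,0,0,0],[0,0,-0.4,0,0,0,0],[0.2,0,-0.5,0,0,0,0],[0.4,0,-0.5,0,0,0,0],[0.4,0,-0.4,0,0,-0.0105,0],[0.2,0,-0.4,0,0,-0.0106,0],[0,0,0,0,0.0154,0,0],[0,0,0,0,0.0154,0,0],[0,0,0,0,0.0154,0,0],[0,0,0,0,0,0,0],[0,0,0,0,0,0,0]]]' 120
cat >> h.py <<'E'
from scipy.spatial.transform import Rotation as Ro
S0=np.array([609.4,-29.5,0]); HY=np.deg2rad(4.8)
SX=np.array([np.cos(HY),np.sin(HY),0]); SY=np.array([-np.sin(HY),np.cos(HY),0])
GL,GO=234.0,4.3   # tip to TCP along bar; TCP above underside
def st(P): d=np.asarray(P)-S0; return np.array([d@SX,d@SY,d[2]])
def tipof(s):
    R=Ro.from_euler('xyz',s['tcp_rot'],degrees=True).as_matrix()
    g=s['tool_pos']+GO*R[:,2]; return g-GL*R[:,0],g,R
def rep():
    s=telemetry.sense(); t,g,R=tipof(s)
    u=R[:,0]; y=st(g); k=y[1]/(u@SY)
    print('t%.2f tip(stand)'%s['time'],st(t).round(1),'grip',y.round(1),'slope %.3f head %.2f'%(np.arcsin(u[2]),np.degrees(np.arctan2(u[1],u[0]))),'z over ridge %.1f x at ridge %.1f'%(y[2]-k*u[2], y[0]-k*(u@SX)),'F stand',np.array([s['ft_force']@SX,s['ft_force']@SY,s['ft_force'][2]]).round(1),'gap %.1f'%s['finger_gap'])
    return s
def to(tipst):  # shift of the tool, in tool axes and units of 50mm, to bring tip to stand coords
    s=telemetry.sense(); t,g,R=tipof(s)
    w=S0+SX*tipst[0]+SY*tipst[1]+np.array([0,0,tipst[2]])-t
    print('move',(R.T@w/50).round(3))
E
python3 -c "
from h import *
rep(); to([-3,-15,24+25]); snap('side','side2')"
```

```text
time: 6.28
tool_pos: [443.7, 212.6, 123.8]
tcp_rot: [-180.0, -16.5, 94.8]
ft_force: [0.1, 0.1, -3.5]
finger_gap: 18.3
t6.28 tip(stand) [-145.    32.1   53.1] grip [-144.9  256.4  119.6] slope 0.288 head 94.76 z over ridge 43.6 x at ridge -145.0 F stand [ 0.1  0.1 -3.5] gap 18.3
move [-0.923  2.841 -0.19 ]
```

View pics/side2.png

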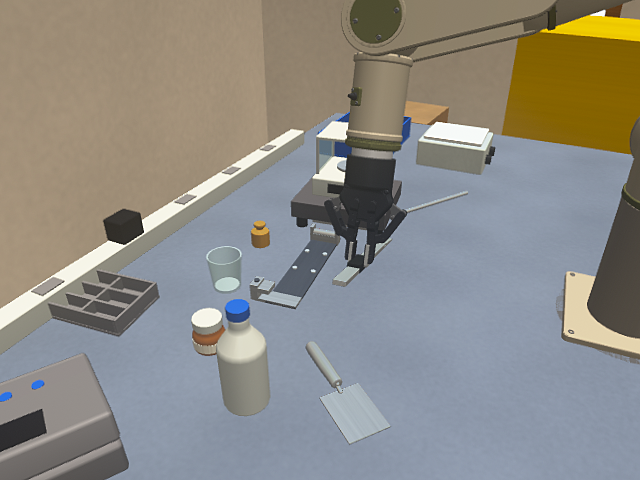

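The bar is held by the sleeve at about (355,265), with the stand still clear of it. Next I move it sideways over the stand.

```bash
python3 -m jog '[[[0,0.2,0,0,0,0,0],[0,0.441,0,0,0,0,0],[0,0.6,0,0,0,0,0],[0,0.6,0,0,0,0,0],[0,0.5,0,0,0,0,0],[0,0.3,0,0,0,0,0],[-0.1,0.2,0,0,0,0,0],[-0.2,0,0,0,0,0,0],[-0.1,0,0,0,0,0,0],[0,0,0,0,0,0,0],[0,0,0,0,0,0,0]]]'
python3 - <<'E'
from h import *
rep(); to([-3,-15,49])
im,d,p=snap('top','top3'); c=cv2.resize(im[170:340,210:380],None,fx=3.5,fy=3.5,interpolation=cv2.INTER_CUBIC); 
im2,_,p2=snap('side','side3'); c2=cv2.resize(im2[150:320,220:430],None,fx=3.5,fy=3.5,interpolation=cv2.INTER_CUBIC)
cv2.imwrite('pics/c3.png',cv2.resize(np.vstack([cv2.resize(c,(700,560)),cv2.resize(c2,(700,567))]),(430,600),interpolation=cv2.INTER_AREA)[:,:,::-1])
cv2.imwrite('pics/c3t.png',c[:,:,::-1]); cv2.imwrite('pics/c3s.png',c2[:,:,::-1])
E
```

```text
time: 7.7
tool_pos: [586.8, 205.6, 118.3]
tcp_rot: [180.0, -16.6, 94.8]
ft_force: [-0.8, -0.6, -3.5]
finger_gap: 18.5
t7.70 tip(stand) [-2.9 13.2 47.2] grip [ -2.8 237.4 114.2] slope 0.290 head 94.78 z over ridge 43.2 x at ridge -2.9 F stand [-0.9 -0.5 -3.5] gap 18.5
move [-0.531 -0.002 -0.196]
```

View pics/c3s.png

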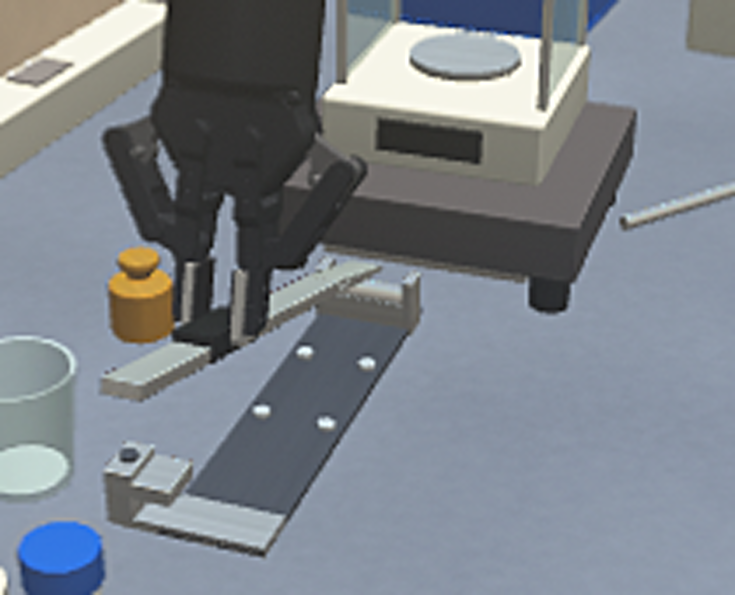

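The side crop shows the bar tip at (378,266) and the handle end's lower edge from (104,390) to (138,400). I'll check the true slope by intersecting these rays with the bar's vertical plane.

Run:
```python
from h import *
_,_,p=load('side3'); uv=np.array([(379,266),(121,396),(104,390),(140,401)],float)/3.5+[220,150]-0.36
o,r=ray(p,uv)
for i,X in enumerate((-3,-3,7,-13)):
    pl=S0+SX*X; t=((pl-o)@SX)/(r[i]@SX); print(st(o+r[i]*t).round(1))
```

```text
[-3.  -9.7 33.2]
[ -3.  341.  146.7]
[  7.  337.8 145.7]
[-13.  342.7 147.3]
```

Allowing for the tip's visible corner lying 10 mm to -x, the tip agrees with the kinematics (y about 12, z about 46), and so does the handle end. Now I lower the bar onto the fulcrum.

```bash
python3 -m jog '[[[-0.1,0,0,0,0,0,0],[-0.2,0,0,0,0,0,0],[-0.15,0,0.05,0,0,0,0],[-0.1,0,0.08,0,0,0,0],[-0.05,0,0.08,0,0,0,0],[-0.005,0,0.02,0,0,0,0],[0,0,0,0,0,0,0],[0,0,0,0,0,0,0]]]'
python3 -c "
from h import *
rep()"
```

```text
time: 8.8
tool_pos: [589.3, 180.3, 98.7]
tcp_rot: [180.0, -16.6, 94.8]
ft_force: [-0.3, 0.3, -3.9]
finger_gap: 18.2
t8.80 tip(stand) [ -2.5 -12.2  27.6] grip [ -2.5 212.   94.5] slope 0.290 head 94.82 z over ridge 31.2 x at ridge -2.5 F stand [-0.3  0.3 -3.9] gap 18.2
```

```bash
for i in 1 2; do python3 -m jog '[[[-0.006,0,0.02,0,0,0,0],[-0.003,0,0.01,0,0,0,0],[0,0,0,0,0,0,0]]]' >/dev/null; python3 -c "
from h import *
rep()"; done
```

```text
t9.18 tip(stand) [ -2.7 -12.4  25.8] grip [ -2.6 211.8  92.7] slope 0.290 head 94.80 z over ridge 29.5 x at ridge -2.7 F stand [ 0.1  0.  -2.6] gap 18.0
t9.55 tip(stand) [ -2.6 -12.5  24.2] grip [ -2.6 211.7  91.2] slope 0.290 head 94.79 z over ridge 27.9 x at ridge -2.6 F stand [-0.1  0.3 -3.2] gap 18.5
```

```bash
for i in 1 2; do python3 -m jog '[[[-0.006,0,0.02,0,0,0,0],[0,0,0,0,0,0,0]]]' >/dev/null; python3 -c "
from h import *
rep()"; done
```

```text
t9.80 tip(stand) [ -2.7 -12.5  23.1] grip [ -2.7 211.7  90.1] slope 0.290 head 94.80 z over ridge 26.8 x at ridge -2.7 F stand [ 0.4 -0.2 -2.4] gap 18.4
t10.05 tip(stand) [ -2.6 -12.5  22. ] grip [ -2.6 211.8  89. ] slope 0.290 head 94.80 z over ridge 25.8 x at ridge -2.6 F stand [ 0.   0.4 -2.2] gap 18.3
```

```bash
python3 -m jog '[[[0.006,0,-0.02,0,0,0,0],[-0.06,0,0,0,0,0,0],[-0.12,0,0,0,0,0,0],[-0.12,0,0,0,0,0,0],[-0.12,0,0,0,0,0,0],[-0.12,0,0,0,0,0,0],[-0.12,0,0,0,0,0,0],[-0.1,0,0,0,0,0,0],[-0.06,0,0,0,0,0,0],[-0.02,0,0,0,0,0,0],[0,0,0,0,0,0,0]]]' >/dev/null;  python3 -c "
from h import *
s=rep();print(s['wrist_torque'])
im2,_,p2=snap('side','side4'); c2=cv2.resize(im2[150:320,220:430],None,fx=3.5,fy=3.5,interpolation=cv2.INTER_CUBIC)
cv2.imwrite('pics/c4s.png',c2[:,:,::-1])"
```

```text
t11.43 tip(stand) [ -2.7 -52.9  11.1] grip [ -2.7 171.4  78. ] slope 0.290 head 94.79 z over ridge 26.9 x at ridge -2.7 F stand [ 0.1 -0.9 -2.6] gap 18.0
[-0.54357829  0.02088863  0.04176767]
```

View pics/c4s.png

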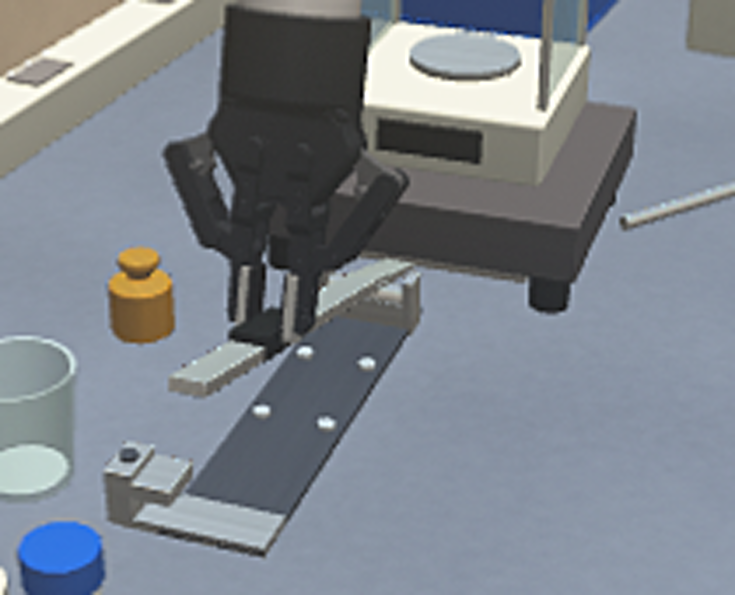

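The tip at (415,262) is just going under the slab's lower edge, and the bar passes between the lugs. Next I feel for the rail in small steps, stopping on force.

```bash
cat > chk.py <<'E'
from h import *
import sys
s=rep(); sys.exit(1 if s['ft_force']@SY>1.2 else 0)
E
python3 -m jog '[[[-0.04,0,0,0,0,0,0],[-0.03,0,0,0,0,0,0],[0,0,0,0,0,0,0]]]' >/dev/null && python3 chk.py && python3 -m jog '[[[-0.03,0,0,0,0,0,0],[0,0,0,0,0,0,0]]]' >/dev/null && python3 chk.py && python3 -m jog '[[[-0.03,0,0,0,0,0,0],[0,0,0,0,0,0,0]]]' >/dev/null && python3 chk.py && python3 -m jog '[[[-0.03,0,0,0,0,0,0],[0,0,0,0,0,0,0]]]' >/dev/null && python3 chk.py && python3 -m jog '[[[-0.03,0,0,0,0,0,0],[0,0,0,0,0,0,0]]]' >/dev/null && python3 chk.py && python3 -m jog '[[[-0.03,0,0,0,0,0,0],[0,0,0,0,0,0,0]]]' >/dev/null && python3 chk.py && python3 -m jog '[[[-0.03,0,0,0,0,0,0],[0,0,0,0,0,0,0]]]' >/dev/null && python3 chk.py && python3 -m jog '[[[-0.03,0,0,0,0,0,0],[0,0,0,0,0,0,0]]]' >/dev/null && python3 chk.py
```

```text
t11.85 tip(stand) [ -2.7 -56.2  10.1] grip [ -2.7 168.1  77. ] slope 0.290 head 94.79 z over ridge 26.8 x at ridge -2.7 F stand [ 0.6  0.2 -3.1] gap 18.2
t12.10 tip(stand) [ -2.7 -57.6   9.6] grip [ -2.7 166.6  76.6] slope 0.290 head 94.79 z over ridge 26.8 x at ridge -2.7 F stand [ 0.1 -1.1 -1.9] gap 18.4
t12.35 tip(stand) [ -2.7 -59.1   9.2] grip [ -2.7 165.1  76.2] slope 0.290 head 94.79 z over ridge 26.8 x at ridge -2.7 F stand [ 1.3 -0.8 -2.4] gap 18.4
t12.60 tip(stand) [ -2.8 -60.5   8.8] grip [ -2.7 163.7  75.7] slope 0.290 head 94.79 z over ridge 26.8 x at ridge -2.7 F stand [-0.2 -0.3 -2.5] gap 18.3
t12.85 tip(stand) [ -2.7 -62.    8.3] grip [ -2.7 162.3  75.3] slope 0.290 head 94.79 z over ridge 26.9 x at ridge -2.7 F stand [ 0.6 -0.7 -3.1] gap 18.3
t13.10 tip(stand) [ -2.7 -63.4   7.9] grip [ -2.7 160.8  74.9] slope 0.290 head 94.79 z over ridge 26.8 x at ridge -2.7 F stand [ 0.6 -1.  -2.2] gap 18.4
t13.35 tip(stand) [ -2.7 -64.8   7.5] grip [ -2.7 159.4  74.5] slope 0.290 head 94.79 z over ridge 26.9 x at ridge -2.7 F stand [ 0.4  0.2 -1.9] gap 18.3
t13.60 tip(stand) [ -2.7 -66.3   7.1] grip [ -2.7 157.9  74. ] slope 0.290 head 94.79 z over ridge 26.8 x at ridge -2.7 F stand [ 0.6 -0.4 -1.3] gap 18.1
```

```bash
python3 -m jog '[[[-0.03,0,0,0,0,0,0],[0,0,0,0,0,0,0]]]' >/dev/null && python3 chk.py && python3 -m jog '[[[-0.03,0,0,0,0,0,0],[0,0,0,0,0,0,0]]]' >/dev/null && python3 chk.py && python3 -m jog '[[[-0.03,0,0,0,0,0,0],[0,0,0,0,0,0,0]]]' >/dev/null && python3 chk.py && python3 -m jog '[[[-0.03,0,0,0,0,0,0],[0,0,0,0,0,0,0]]]' >/dev/null && python3 chk.py && python3 -m jog '[[[-0.03,0,0,0,0,0,0],[0,0,0,0,0,0,0]]]' >/dev/null && python3 chk.py && python3 -m jog '[[[-0.03,0,0,0,0,0,0],[0,0,0,0,0,0,0]]]' >/dev/null && python3 chk.py && python3 -m jog '[[[-0.03,0,0,0,0,0,0],[0,0,0,0,0,0,0]]]' >/dev/null && python3 chk.py && python3 -m jog '[[[-0.03,0,0,0,0,0,0],[0,0,0,0,0,0,0]]]' >/dev/null && python3 chk.py
```

```text
t13.85 tip(stand) [ -2.7 -67.7   6.7] grip [ -2.6 156.5  73.6] slope 0.290 head 94.79 z over ridge 26.9 x at ridge -2.7 F stand [-0.2 -0.9 -3. ] gap 18.4
t14.10 tip(stand) [ -2.7 -69.1   6.2] grip [ -2.7 155.1  73.2] slope 0.290 head 94.79 z over ridge 26.9 x at ridge -2.7 F stand [ 1.2  0.1 -2.7] gap 17.9
t14.35 tip(stand) [ -2.7 -70.6   5.8] grip [ -2.7 153.6  72.7] slope 0.290 head 94.79 z over ridge 26.8 x at ridge -2.7 F stand [ 0.1 -0.7 -1.9] gap 18.1
t14.60 tip(stand) [ -2.7 -72.    5.4] grip [ -2.7 152.2  72.3] slope 0.290 head 94.79 z over ridge 26.9 x at ridge -2.7 F stand [-0.2 -0.4 -1.4] gap 18.5
t14.85 tip(stand) [ -2.7 -73.4   4.9] grip [ -2.7 150.9  71.9] slope 0.290 head 94.79 z over ridge 26.8 x at ridge -2.7 F stand [-0.3  0.4 -1.6] gap 18.4
t15.10 tip(stand) [ -2.6 -73.6   4.4] grip [ -2.7 150.5  71.8] slope 0.292 head 94.81 z over ridge 26.6 x at ridge -2.7 F stand [-1.1  6.  -0.1] gap 18.4
```

Contact is with the rail at stand y ≈ -73.5 with about 6 N, which is a touch. I back off slightly and compute the lever arc, with the tip held in y and the bar rolling on the ridge.

```bash
python3 -m jog '[[[0.014,0,0,0,0,0,0],[0,0,0,0,0,0,0],[0,0,0,0,0,0,0]]]' >/dev/null
cat > arc.py <<'E'
from h import *
s=rep(); T0=-73.3
def pose(th,T=T0):
    c,n=np.cos(th),np.sin(th); a=GL; tip=np.array([T,20+8/c+T*np.tan(th)])
    return tip+a*np.array([c,n])+GO*np.array([-n,c])
th=np.linspace(.29,-.09,13)
for a,b in zip(th[:-1],th[1:]):
    w=pose(b)-pose(a); ux=np.array([np.cos(a),np.sin(a)]); uz=np.array([np.sin(a),-np.cos(a)])
    print('slope %.3f  x %.4f z %.4f ry %.5f'%(b,w@ux/50,w@uz/50,(b-a)/2/np.pi))
print(pose(.29),pose(-.09))
E
python3 arc.py
```

```text
t15.47 tip(stand) [ -2.7 -73.7   4.7] grip [ -2.7 150.5  71.8] slope 0.291 head 94.80 z over ridge 26.8 x at ridge -2.7 F stand [ 0.6  5.2 -0.2] gap 18.1
slope 0.258  x 0.0143 z 0.1016 ry -0.00504
slope 0.227  x 0.0126 z 0.1018 ry -0.00504
slope 0.195  x 0.0110 z 0.1020 ry -0.00504
slope 0.163  x 0.0095 z 0.1021 ry -0.00504
slope 0.132  x 0.0080 z 0.1021 ry -0.00504
slope 0.100  x 0.0065 z 0.1022 ry -0.00504
slope 0.068  x 0.0050 z 0.1021 ry -0.00504
slope 0.037  x 0.0035 z 0.1020 ry -0.00504
slope 0.005  x 0.0021 z 0.1019 ry -0.00504
slope -0.027  x 0.0006 z 0.1017 ry -0.00504
slope -0.058  x -0.0009 z 0.1015 ry -0.00504
slope -0.090  x -0.0024 z 0.1012 ry -0.00504
[149.6994723   77.50821749] [160.13941729  17.89839575]
```

```bash
python3 -m jog '[[[0.016,0,0,0,0,0,0],[0,0,0,0,0,0,0]]]' >/dev/null; python3 chk.py; python3 -m jog '[[[0.0075,0,0.05,0,-0.0025,0,0],[0.007,0,0.05,0,-0.0025,0,0],[0.0065,0,0.051,0,-0.0025,0,0],[0.006,0,0.051,0,-0.0025,0,0],[0.0055,0,0.051,0,-0.0025,0,0],[0.005,0,0.051,0,-0.0025,0,0],[0,0,0,0,0,0,0]]]' >/dev/null; python3 chk.py
```

```text
t15.72 tip(stand) [ -2.7 -73.6   5. ] grip [ -2.7 150.7  71.9] slope 0.290 head 94.79 z over ridge 26.9 x at ridge -2.7 F stand [-0.1  1.8 -2.3] gap 18.4
t16.60 tip(stand) [ -2.8 -73.1  11.8] grip [ -2.9 156.5  57.3] slope 0.196 head 94.82 z over ridge 26.3 x at ridge -2.9 F stand [-0.4 -0.1 -1.5] gap 18.1
```

```bash
python3 -m jog '[[[0.005,0,0.051,0,-0.0025,0,0],[0.0045,0,0.051,0,-0.0025,0,0],[0.004,0,0.051,0,-0.0025,0,0],[0.004,0,0.051,0,-0.0025,0,0],[0.0035,0,0.051,0,-0.0025,0,0],[0.003,0,0.051,0,-0.0025,0,0],[0.003,0,0.051,0,-0.0025,0,0],[0.0025,0,0.051,0,-0.0025,0,0],[0,0,0,0,0,0,0]]]' >/dev/null; python3 chk.py;python3 -m jog '[[[0.002,0,0.051,0,-0.0025,0,0],[0.002,0,0.051,0,-0.0025,0,0],[0.001,0,0.051,0,-0.0025,0,0],[0,0,0,0,0,0,0]]]' >/dev/null; python3 chk.py
```

```text
t17.73 tip(stand) [ -2.3 -74.5  22. ] grip [ -2.3 159.   37.9] slope 0.068 head 94.79 z over ridge 27.1 x at ridge -2.3 F stand [-1.  -7.9  2.7] gap 18.6
t18.23 tip(stand) [ -2.2 -74.7  25.6] grip [ -2.2 159.3  30.4] slope 0.021 head 94.79 z over ridge 27.1 x at ridge -2.2 F stand [-1.3 -8.8  3. ] gap 18.2
```

```bash
python3 -m jog '[[[-0.015,0,0,0,0,0,0],[-0.005,0,0,0,0,0,0],[0,0,0,0,0,0,0]]]' >/dev/null; python3 chk.py; python3 -m jog '[[[0,0,0.051,0,-0.0025,0,0],[0,0,0.051,0,-0.0025,0,0],[0,0,0,0,0,0,0]]]' >/dev/null; python3 chk.py; python3 -c "
from h import *
im2,_,p2=snap('side','side5'); c2=cv2.resize(im2[150:320,220:430],None,fx=3.5,fy=3.5,interpolation=cv2.INTER_CUBIC)
cv2.imwrite('pics/c5s.png',c2[:,:,::-1])"
```

```text
t18.60 tip(stand) [ -2.3 -74.7  25. ] grip [ -2.2 159.3  30.4] slope 0.023 head 94.80 z over ridge 26.7 x at ridge -2.2 F stand [-0.6 -4.4  4.4] gap 18.5
t18.98 tip(stand) [ -2.4 -74.7  26.9] grip [ -2.6 159.3  24.6] slope -0.010 head 94.83 z over ridge 26.2 x at ridge -2.5 F stand [ 0.1 -5.9  6. ] gap 18.4
```

View pics/c5s.png

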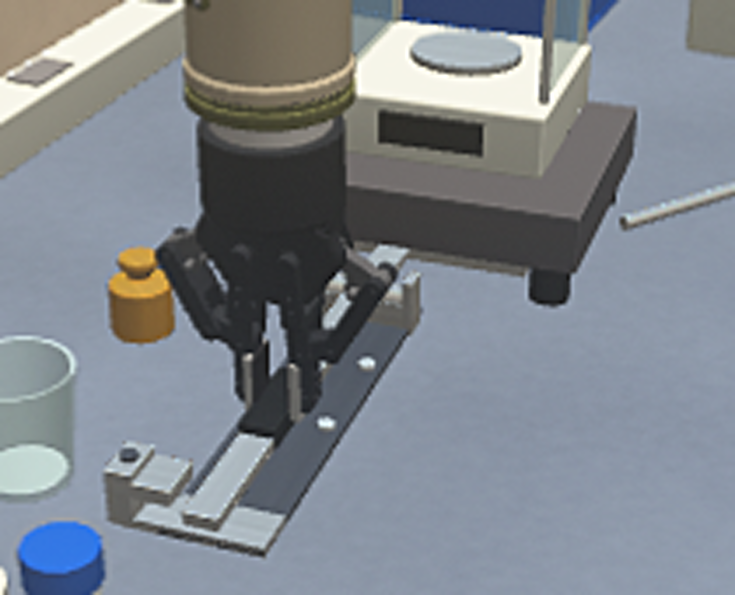

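The bar now rests across the fulcrum, and its end at (225,510) is over the rest just to the right of the nose. The slab edge has begun to rise. I keep pressing down.

```bash
python3 -m jog '[[[-0.006,0,0.05,0,-0.0025,0,0],[-0.006,0,0.05,0,-0.0025,0,0],[0,0,0.05,0,-0.0025,0,0],[0,0,0,0,0,0,0]]]' >/dev/null; python3 chk.py; python3 -m jog '[[[0,0,0.05,0,-0.0025,0,0],[0,0,0.04,0,-0.002,0,0],[0,0,0,0,0,0,0]]]' >/dev/null; python3 chk.py
```

```text
t19.52 tip(stand) [ -1.7 -74.7  31.3] grip [ -1.8 158.9  18.3] slope -0.056 head 94.82 z over ridge 27.2 x at ridge -1.8 F stand [-2.9 -2.3 12.7] gap 18.4
t19.90 tip(stand) [ -1.7 -74.6  33.7] grip [ -1.7 158.6  14.1] slope -0.084 head 94.82 z over ridge 27.4 x at ridge -1.7 F stand [-2.7 -2.1 11.4] gap 18.2
```

```bash
python3 -m jog '[[[0,0,0.02,0,-0.0008,0,0],[0,0,0,0,0,0,0]]]' >/dev/null; python3 chk.py; python3 -m jog '[[[0,0,0.02,0,-0.0004,0,0],[0,0,0,0,0,0,0]]]' >/dev/null; python3 chk.py;  python3 -m jog '[[[0,0,0.02,0,0,0,0],[0,0,0,0,0,0,0]]]' >/dev/null; python3 chk.py; python3 -c "
from h import *
im2,_,p2=snap('side','side6'); c2=cv2.resize(im2[210:310,230:350],None,fx=6,fy=6,interpolation=cv2.INTER_CUBIC)
cv2.imwrite('pics/c6s.png',c2[:,:,::-1])"
```

```text
t20.15 tip(stand) [ -1.6 -74.5  34.7] grip [ -1.6 158.6  14. ] slope -0.089 head 94.80 z over ridge 28.1 x at ridge -1.6 F stand [-6.3 -1.9 19.1] gap 18.4
t20.40 tip(stand) [ -1.6 -74.5  35.1] grip [ -1.6 158.6  13.8] slope -0.091 head 94.80 z over ridge 28.3 x at ridge -1.6 F stand [-10.5  -1.4  26.5] gap 18.1
t20.65 tip(stand) [ -1.6 -74.5  35.1] grip [ -1.5 158.5  13.8] slope -0.091 head 94.79 z over ridge 28.3 x at ridge -1.5 F stand [-14.6  -1.1  34.4] gap 18.3
```

View pics/c6s.png

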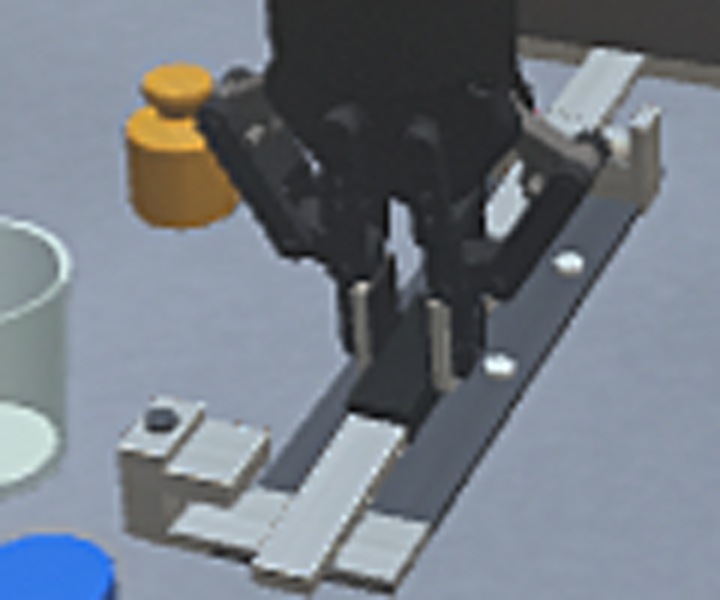

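The bar's end lies flat on the rest, to the right of the nose with its inner edge at about (330,440), and slope -0.091 agrees with the nominal. I ease the pressure and then swing about the tip toward the post.

```bash
python3 -m jog '[[[0,0,-0.02,0,0,0,0],[0,0.025,0,0,0,0.0009,0],[0,0.05,0,0,0,0.0017,0],[0,0.05,0,0,0,0.0017,0],[0,0.05,0,0,0,0.0017,0],[0,0.05,0,0,0,0.0017,0],[0,0,0,0,0,0,0]]]' >/dev/null; python3 chk.py
```

```text
t21.57 tip(stand) [ -3.4 -74.3  35.1] grip [  8.  158.4  13.8] slope -0.091 head 91.99 z over ridge 28.3 x at ridge 0.2 F stand [-18.2  -0.8  33.4] gap 18.2
```

```bash
python3 -m jog '[[[0,0.05,-0.01,0,0,0.0017,0],[0,0.05,-0.005,0,0,0.0017,0],[0,0.05,0,0,0,0.0017,0],[0,0.05,0,0,0,0.0017,0],[0,0.05,0,0,0,0.0017,0],[0,0.03,0,0,0,0.001,0],[0,0,0,0,0,0,0]]]' >/dev/null; python3 chk.py; python3 -c "
from h import *
im2,_,p2=snap('side','side7'); c2=cv2.resize(im2[210:310,230:350],None,fx=6,fy=6,interpolation=cv2.INTER_CUBIC)
cv2.imwrite('pics/c7s.png',c2[:,:,::-1])"
```

```text
t22.45 tip(stand) [ -4.6 -74.   35.1] grip [ 20.8 157.6  13.9] slope -0.091 head 88.54 z over ridge 28.4 x at ridge 3.5 F stand [-20.9  -1.   32.2] gap 18.1
```

View pics/c7s.png

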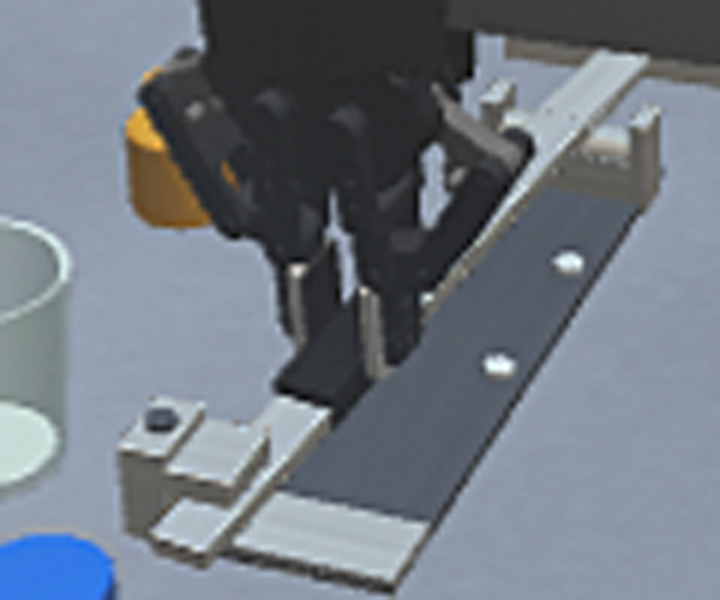

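The bar end is now under the nose, with its near corner at (215,550), but the outer strip still shows beside the nose at (240,500). It needs about 3 mm more.

```bash
python3 -m jog '[[[0,0.035,-0.005,0,0,0.001,0],[0,0.03,0,0,0,0.001,0],[0,0,0,0,0,0,0]]]' >/dev/null; python3 chk.py
```

```text
t22.88 tip(stand) [ -6.7 -73.8  35.2] grip [ 21.4 157.5  13.8] slope -0.092 head 87.88 z over ridge 28.4 x at ridge 2.3 F stand [-32.8   0.7  41. ] gap 18.1
```

```bash
python3 -m jog '[[[0,-0.02,-0.02,0,0,0,0],[0,-0.01,-0.02,0,0,0,0],[0,0,-0.02,0,0.0008,0,0],[0,0,-0.02,0,0.0008,0,0],[0,0,0,0,0,0,0]]]' >/dev/null; python3 chk.py;  python3 -m jog '[[[0,0,-0.02,0,0.0008,0,0],[0,0,-0.02,0,0.0008,0,0],[0,0,0,0,0,0,0]]]' >/dev/null; python3 chk.py
```

```text
t23.50 tip(stand) [ -6.9 -73.8  33.5] grip [ 21.2 157.7  14.6] slope -0.081 head 87.88 z over ridge 27.5 x at ridge 2.0 F stand [-12.2  -0.3   9.5] gap 18.5
t23.88 tip(stand) [ -6.9 -73.8  32.5] grip [ 21.2 157.9  16. ] slope -0.071 head 87.89 z over ridge 27.3 x at ridge 2.1 F stand [-7.6 -0.   4.4] gap 18.1
```

```bash
python3 -m jog '[[[0,0,-0.02,0,0,0,0],[0,0,-0.01,0,0,0,0],[0,0,0,0,0,0,0]]]' >/dev/null; python3 chk.py; python3 -c "
from h import *
im2,_,p2=snap('side','side8'); c2=cv2.resize(im2[210:310,230:350],None,fx=6,fy=6,interpolation=cv2.INTER_CUBIC)
cv2.imwrite('pics/c8s.png',c2[:,:,::-1])"
```

```text
t24.25 tip(stand) [ -6.9 -73.8  32.7] grip [ 21.2 157.9  16.2] slope -0.070 head 87.90 z over ridge 27.5 x at ridge 2.1 F stand [ -5.    2.9 -16.1] gap 18.3
```

View pics/c8s.png

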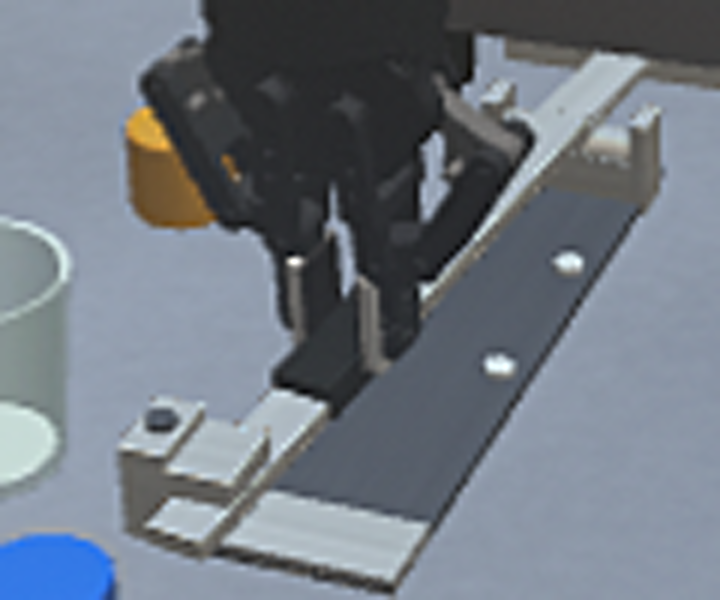

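The bar end is in under the nose, near the post. The -16 N on Fz shows it bearing against the nose, so I unload and release.

```bash
python3 -m jog '[[[0,-0.008,0.012,0,0,0,0],[0,0,0,0,0,0,0]]]' >/dev/null; python3 chk.py; python3 -m jog '[[[0,0,0,0,0,0,0.3],[0,0,0,0,0,0,0.35],[0,0,0,0,0,0,0.45],[0,0,0,0,0,0,0.6],[0,0,0,0,0,0,0.6],[0,0,0,0,0,0,0.6],[0,0,0,0,0,0,0.6]]]' 20; python3 chk.py
```

```text
t24.55 tip(stand) [ -6.9 -73.8  32.6] grip [ 21.2 157.9  16.2] slope -0.070 head 87.89 z over ridge 27.4 x at ridge 2.1 F stand [ -5.6   3.  -12.7] gap 18.1
time: 25.42
tool_pos: [620.0, 129.4, 23.1]
tcp_rot: [179.4, 4.0, 87.9]
ft_force: [-0.9, 0.1, 0.1]
finger_gap: 51.4
t25.43 tip(stand) [ -4.3 -74.6  35.3] grip [ 23.9 157.1  18.8] slope -0.070 head 87.87 z over ridge 30.0 x at ridge 4.8 F stand [-0.9  0.2  0.1] gap 51.4
```

```bash
python3 -m jog '[[[0,0,-0.1,0,0,0,0.6],[0,0,-0.3,0,0,0,0.6],[0,0,-0.6,0,0,0,0.6],[0,0,-0.8,0,0,0,0.6],[0,0,-0.8,0,0,0,0.6],[0,0,-0.8,0,0,0,0.6],[0,0,0,0,0,0,0.6],[0,0,0,0,0,0,0.6]]]'
python3 - <<'E'
from h import *
im,d,p=snap('top','top9'); im2,_,p2=snap('side','side9')
a=cv2.resize(im2[160:320,220:430],(787,600),interpolation=cv2.INTER_CUBIC); cv2.imwrite('pics/c9.png',a[:,:,::-1])
for f in('top1','top9'):
    im,d,p=load(f); vv,uu=np.mgrid[0:480,0:640]; A=pts(p,np.c_[uu.ravel(),vv.ravel()],d.ravel()).reshape(480,640,3)
    k=(A[...,2]>55)&(A[...,2]<90)&(uu>360)&(uu<480)&(vv>175)&(vv<300); k=cv2.morphologyEx(k.astype(np.uint8),cv2.MORPH_OPEN,np.ones((3,3)))>0
    fr=k&(uu>368)&(uu<385)&(vv>215)&(vv<275); q=A[k]
    print(f,'slab',cv2.minAreaRect(q[:,:2].astype(np.float32)),'front top z',np.median(A[fr][:,2]),fr.sum())
E
```

```text
time: 26.42
tool_pos: [618.7, 141.5, 193.4]
tcp_rot: [179.3, 4.0, 87.9]
ft_force: [-0.3, 0.2, 0.1]
finger_gap: 51.3
top1 slab ((609.9076538085938, -167.5740203857422), (219.67019653320312, 199.72547912597656), 6.09745979309082) front top z 67.72359152305773 741
top9 slab ((607.0772094726562, -168.8175048828125), (220.18722534179688, 200.6815643310547), 7.363956451416016) front top z 76.6385154501952 724
```

View pics/c9.png

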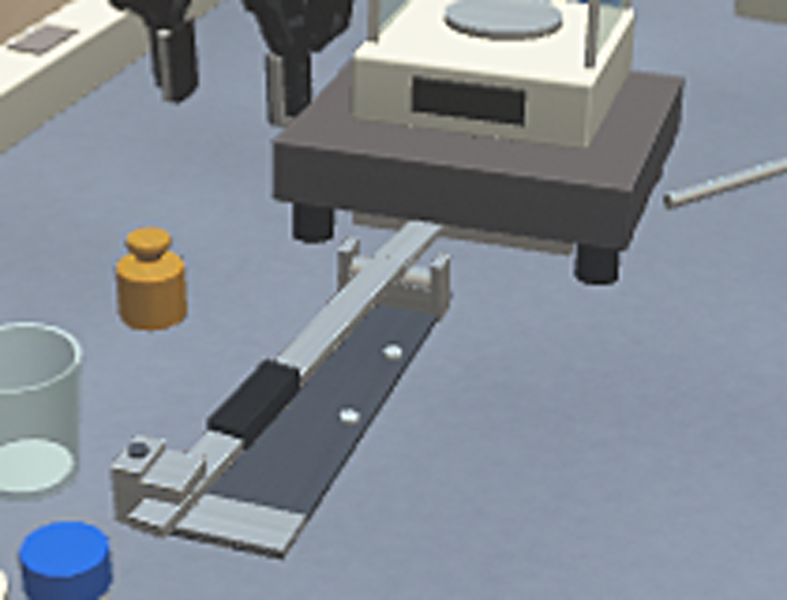

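```bash
python3 -c "
from h import *
job.hand_in(); print(telemetry.sense()['time'])"
```

```text
the job is handed in; nothing more can be done
the job is handed in; nothing more can be done
```

The slab is up and held by the bar under the catch. I handed the job in shortly after 26.4 s on the robot's clock, with the gripper clear of everything; it gives no verdict.

I slid the bar's tip over the fulcrum and in under the slab until it met the cross rail at about 74 mm behind the ridge. The touch peaked at about 6 N and I eased it to 2 N. I then levered the handle down onto the rest (slope -0.09 rad), swung it under the nose about the tip until it felt the post, and let it rise against the nose before releasing.

**Checks that were good:**
- **Slab edge:** depth readings show it about 9 mm higher after release, which is inside the expected 8 to 12 mm.
- **Bar:** the last picture shows its end under the nose next to the post, the slab held up and the gripper clear. The things in that view had not visibly moved.

**Checks that were less clean:**
- **Slab movement:** its outline shifted about 3 mm sideways and turned about 1.3°. I think the tip dragged it during the swing. Some of this may be measuring error, since the slab is now tilted.
- **Forces:** near the post the side force on the tool reached about 33 N while I was pressing down with about 41 N, more than the gentle swing I intended. This was on the bar and well under the wrist limit.

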